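Feel out the fullest sugar tin and hold it up

TASK

Find the fullest of three closed, identical sugar tins by feel: swing the rack's clear hood right back until it stays open, then, from the left tin to the right, lift each straight up clear of its well, pause a moment to feel its weight, and set it back in its well before lifting the next (the last may stay in the gripper if it is the heaviest). Finish while still holding the heaviest tin up, upright and still, its foot higher than the tops of the other two, which stand in their wells. Never tip a tin over, and leave the other things on the bar where they are.

Things in the scene. Friction and masses are not known exactly. Their poses are not given: they have to be found in the camera images.
- tin_a: closed sugar tin, one of three that look exactly alike: upright cylinder 62 mm across and 95 mm high, matt green body, brass lid (lid and body flush, lid fixed shut); origin at the centre of its foot, z axis up. It starts standing in one of the wells; the three weigh between about 0.1 and 0.6 kg, differ by at least 0.1 kg from one another, and any of them may stand in any well.
- tin_b: closed sugar tin, one of three that look exactly alike: upright cylinder 62 mm across and 95 mm high, matt green body, brass lid (lid and body flush, lid fixed shut); origin at the centre of its foot, z axis up. It starts standing in one of the wells; the three weigh between about 0.1 and 0.6 kg, differ by at least 0.1 kg from one another, and any of them may stand in any well.
- tin_c: closed sugar tin, one of three that look exactly alike: upright cylinder 62 mm across and 95 mm high, matt green body, brass lid (lid and body flush, lid fixed shut); origin at the centre of its foot, z axis up. It starts standing in one of the wells; the three weigh between about 0.1 and 0.6 kg, differ by at least 0.1 kg from one another, and any of them may stand in any well.
- rack: low oak rack fixed to the worktop, 120 mm deep (x), 336 mm wide (y), 28 mm high; origin under its centre, +x to the back where the hood is hinged, +y to the left, seen from the robot. Three round wells in a row along y, 105 mm apart, 66 mm across and 16 mm deep (floor 12 mm above the worktop).
- well_left (a point): centre of the floor of the left well of the rack, where the centre of a tin's foot rests
- well_middle (a point): centre of the floor of the middle well of the rack, where the centre of a tin's foot rests
- well_right (a point): centre of the floor of the right well of the rack, where the centre of a tin's foot rests
- hood (a joint): angle of the hood on its hinge, rad: 0 closed, 1.66 fully open at the stop. The hood is a clear five-sided box, 120 mm deep, 336 mm wide, 94 mm high, about 0.45 kg, that stands on the rack over the tins (4 mm walls, dark rim); its hinge is damped, and past about 0.9 rad it sinks the rest of the way open by itself and stays there.
- hood_knob (a point): grip point of the hood's dark wooden knob, on the hood's top near its front edge: the knob is round, 30 mm across, its grip band 14 to 39 mm above the hood's top, its end at 44 mm; this point lies on its axis, 28 mm above the top. With the hood closed the knob points straight up. It can be taken from above by its sides along the rack's y, and turns between the fingers as the hood swings.
- hood_hinge (a point): middle of the hinge line, which runs along the rack's y at the top of the rack's back edge, 28 mm above the worktop. The hood's front rises as it opens. From here the closed hood's knob point is 98 mm to the front and 122 mm up.
- jigger: double-cone steel jigger, 45 mm across, 85 mm high; origin under its centre
- tamper: tamper with a black handle, standing on its base, 55 mm across, 97 mm high; origin under its centre

How it is judged:
By the outcome, as a careful person would: the job done as asked, in the order asked, and still so for the second after the job is handed in, while the arm keeps its last pose, push and grip.
It also fails if it takes over 72 s, if anything falls off the work surface, if the arm or the gripper's body presses on something with over 40 N, if the wrist force passes 120 N, or if a joint passes its speed limit or range.

ROBOT

A 6-joint arm with a two-finger parallel gripper is mounted at the origin on a cart in front of the work surface, level with it; the furniture and walls round the work are solid. World frame = base frame: x ahead of the robot, y to its left, z up, the work surface at z = 0. Lengths are in m, angles in degrees, forces in N, time in s.
With the tool pointing down it reaches from about 0.3 to 0.75 m from the base axis. Payload 8.5 kg.
Tool frame: the origin (TCP) lies between the finger pads; the fingertips stand 17 mm ahead of it and the grasp point (between the pads) lies 2 mm behind it; z points along the fingers, y is the direction in which the jaws open and shut (so a half turn about z gives the same grasp; the last joint's range is limited). The gripper opens to 85 mm and grips with 20 to 120 N. Pads are 22 mm wide; open, the fingers measure 114 mm over their backs; the gripper's body (76 mm by 85 mm) begins 54 mm behind the grasp point. The pads swing forward as they close: fully open they stand 13 mm farther back than shut.
Start: joints at [-79.601, 21.807, 74.336, -0, 83.858, -12.336], TCP at [0.213, -0.507, 0.248] pointing down, gripper open.
Joint ranges: [-178.18, 178.18], [-50.72, 133.34], [12.68, 142.11], [-81.47, 261.47], [9.98, 163.14], [-165.26, 165.26]. Speed limits (degrees/s): [136.94, 136.94, 180, 180, 180, 180].

INTERFACE

Orientations are given as a 3x3 rotation matrix whose columns are the frame's x, y, z axes.
In Python, from rig import readout, eyes, env gives the robot as it stands.
- The arm moves only by the tool arm_command, never from a script. Its argument "rows" is text: rows parted by semicolons, each of 7 numbers parted by spaces: the closure, from 0 (fully open) to 1 (shut), then the shift along the tool's x, y, z in mm, then the turn, a rotation vector about the tool's x, y, z in degrees. In form: grip dx dy dz rx ry rz; .... A call has 1 to 5 rows; each row shifts and turns the commanded pose from where the row before left it, along the tool's axes as they then stand; what a row does not reach is not made up. A row lasts 1/12 s, in which the tool goes at most 41.7 mm and 7.16 degrees, less where a joint would pass 70% of its speed; a pose out of reach is approached as far as the arm can. A call with a gripper value outside its range is refused whole. The fingers move at their own pace and stop on an object; "squeeze" is the grip in N (left out, the last holds). Time passes only in rows, so rows that do not move let the fingers close. It gives the time, the measured TCP pose, the force and the opening at its end, in the units of the state.
- readout.observe(): the state, without advancing time (a new reading comes with each control period).
- eyes.get_image(name): name is "scene" or "top"; returns the picture (384x512x3 uint8, red, green, blue); there is no depth.
- eyes.camera_model(name): a dict with "mtx" (3x3 intrinsics, pixels), "view" (4x4, takes a point from world to camera coordinates). Camera axes: x right, y up, looking along -z (the intrinsics and any distortion apply to the point x, -y, -z); pixel columns grow to the right and rows downward; lengths in m; the calibration is good to about 2 mm. A picture is of the moment at which its call begins. camera_model takes no time and is no camera call.
- env.close_job(): hands the job in, once; it reports no verdict.
The state is a dict: "time_s": time; "q": joint angles; "qvel": joint speeds; "joint_efforts": joint torques, N m; "position": TCP position; "tool_rot": TCP orientation; "ft_force": force on the tool from outside, world axes, zero at the start; "wrist_torque": the same for the moment, N m; "grip_width": finger opening in m.
Only numpy, scipy, OpenCV 4.12 (cv2) and the standard library are available. Lean on these libraries where they do the work, as an engineer would, in place of code of your own. Each camera call takes 0.05 s, during which the arm holds its last target. There are 200 camera calls.

## Working session

There is one attempt and no reset: what is moved stays moved. The work goes in short steps, Python scripts to look and compute and a tool call to move; the robot and the scene stay as the last step left them, time stands still between calls to the robot, and variables do not carry over. Pictures are saved under pics/ and viewed, about 8 in all and at most 12, crops included, and the job is handed in when it is done.

Besides the shell and the picture viewer there is one more tool, called after "Request:" in YAML: its name, and indented under it one key for each argument. arm_command: Moves the arm, as the interface text tells. Its arguments: {"type":"object","properties":{"rows":{"type":"string"},"squeeze":{"type":"number"}},"required":["rows"]}

```bash
ls; mkdir -p pics; cat > h.py <<'E'
import numpy as np, cv2
from rig import readout, eyes, env
def snap(n,f):
    im=eyes.get_image(n); cv2.imwrite('pics/'+f+'.png',im[:,:,::-1]); return im
def proj(n,P):
    c=eyes.camera_model(n); p=np.c_[np.atleast_2d(P),np.ones(len(np.atleast_2d(P)))]@np.array(c['view']).T
    p=p[:,:3]*[1,-1,-1]; u=p@np.array(c['mtx']).T; return u[:,:2]/u[:,2:]
def ray(n,uv,z):
    c=eyes.camera_model(n); V=np.array(c['view']); R=V[:3,:3]; o=-R.T@V[:3,3]
    d=np.linalg.inv(np.array(c['mtx']))@[uv[0],uv[1],1]; d=R.T@(d*[1,-1,-1]); return o+d*(z-o[2])/d[2]
E
python3 - <<'E'
from h import *
a=snap('scene','s0');b=snap('top','t0')
cv2.imwrite('pics/both.png',cv2.resize(np.vstack([a,b])[:,:,::-1],None,fx=.78,fy=.78))
s=readout.observe()
for k in s: print(k,np.round(s[k],3))
for n in('scene','top'):
    c=eyes.camera_model(n); print({k:(np.round(v,3).tolist()) if not isinstance(v,str) else v for k,v in c.items()})
E
```

```text
pics
time_s 0.1
q [-7.9602e+01  2.1837e+01  7.4380e+01 -1.0000e-03  8.3858e+01 -1.2336e+01]
qvel [-0.039 -0.118 -0.18   0.014  0.148 -0.069]
joint_efforts [ 5.0000e-03 -4.4922e+01 -2.3166e+01 -0.0000e+00  4.0000e-03  0.0000e+00]
position [ 0.212 -0.507  0.248]
tool_rot [[ 0.922  0.386 -0.   ]
 [ 0.386 -0.922  0.001]
 [ 0.    -0.001 -1.   ]]
ft_force [ 0.232 -0.028 -0.995]
wrist_torque [ 0.036 -0.038  0.047]
grip_width 0.086
{'mtx': [[379.493, 0.0, 254.997], [0.0, 379.493, 188.742], [0.0, 0.0, 1.0]], 'view': [[-0.627, -0.779, -0.009, 0.576], [0.596, -0.487, 0.638, -0.161], [-0.502, 0.394, 0.77, -0.861], [0.0, 0.0, 0.0, 1.0]]}
{'mtx': [[361.727, 0.0, 256.783], [0.0, 361.727, 188.921], [0.0, 0.0, 1.0]], 'view': [[-0.08, -0.997, -0.0, 0.398], [0.976, -0.079, 0.201, -0.468], [-0.2, 0.016, 0.98, -0.898], [0.0, 0.0, 0.0, 1.0]]}
```

View pics/s0.png

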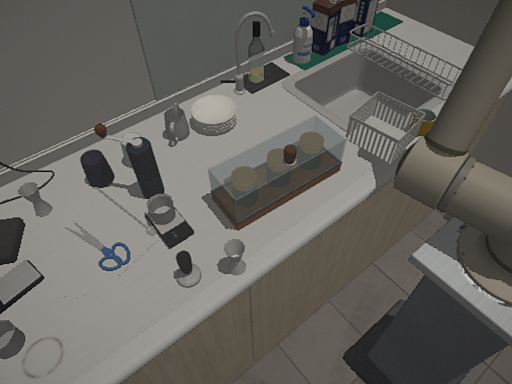

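View pics/t0.png

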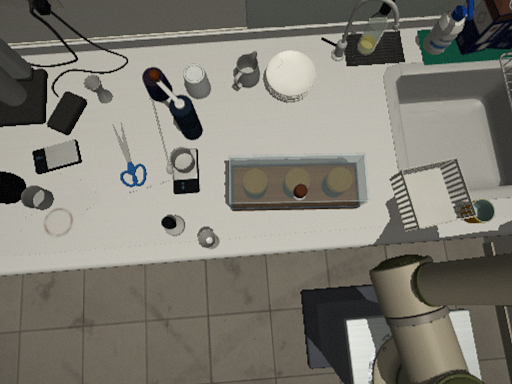

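The scene shows the rack with the hood closed and three tins, with the knob at about (290,155). The tamper is near (187,270) and the jigger near (235,258). In the top view the knob is at (300,191) and the tins at (256,181), (297,181) and (339,180). I'll enlarge this area next.

```bash
python3 - <<'E'
from h import *
a=cv2.imread('pics/s0.png')[110:300,160:360];b=cv2.imread('pics/t0.png')[140:260,150:390]
A=cv2.resize(a,None,fx=3,fy=3,interpolation=2);B=cv2.resize(b,None,fx=3.33,fy=3.33,interpolation=2)
cv2.imwrite('pics/a3.png',A);cv2.imwrite('pics/b3.png',B)
E
```

```text
(no output)
```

View pics/a3.png

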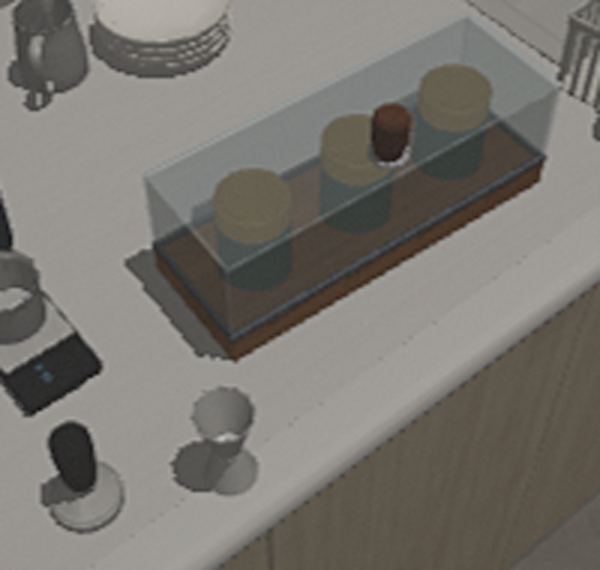

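View pics/b3.png

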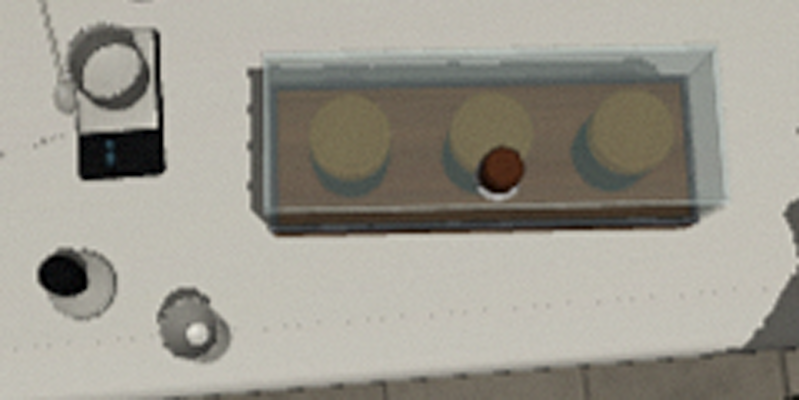

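```bash
python3 - <<'E'
from h import *
from scipy.optimize import least_squares
C=lambda x,y,z:(x,y,z)
S=[((147,178),C(.06,.168,.122)),((226,268),C(-.06,.168,.122)),((468,18),C(.06,-.168,.122)),((556,90),C(-.06,-.168,.122)),((235,358),C(-.06,.168,0)),((390,113),C(-.038,0,.166))]
T=[((265,52),C(.06,.168,.122)),((718,45),C(.06,-.168,.122)),((724,205),C(-.06,-.168,.122)),((258,212),C(-.06,.168,.122)),((350,137),C(0,.105,.107)),((491,133),C(0,0,.107)),((632,131),C(0,-.105,.107)),((505,167),C(-.038,0,.166)),((278,235),C(-.06,.168,0)),((695,228),C(-.06,-.168,0))]
def W(p,q):
    c,s=np.cos(p[2]),np.sin(p[2]);q=np.array(q);return np.c_[p[0]+c*q[:,0]-s*q[:,1],p[1]+s*q[:,0]+c*q[:,1],q[:,2]]
us=np.array([s[0] for s in S])/3+[159.7,109.7];ut=np.array([s[0] for s in T])/3.33+[149.7,139.7]
def r(p): return np.r_[proj('scene',W(p,[s[1] for s in S]))-us,proj('top',W(p,[s[1] for s in T]))-ut]
def fit(f): return least_squares(f,[.5,.2,0],loss='soft_l1')
o=fit(lambda p:r(p).ravel());p=o.x;print(p,np.degrees(p[2]));print(np.round(r(p),1).tolist())
print(fit(lambda p:r(p)[:6].ravel()).x,fit(lambda p:r(p)[6:].ravel()).x)
print(W(p,[(-.038,0,.15),(.06,0,.028),(0,.105,.107),(0,0,.107),(0,-.105,.107)]).round(4).tolist())
# jigger/tamper
print(ray('top',np.array([200,325])/3.33+[149.7,139.7],.0),ray('top',np.array([83,285])/3.33+[149.7,139.7],0))
E
```

```text
[ 0.50152781  0.2589061  -0.06299105] -3.6091214778384204
[[-2.1, -2.5], [-0.3, 0.4], [0.0, -3.2], [2.5, -2.1], [-0.7, 1.4], [0.6, 0.0], [-0.7, 0.1], [0.2, -0.1], [2.3, 0.1], [1.4, 0.4], [-0.1, -0.6], [0.2, -0.2], [0.5, -0.3], [-0.5, 0.0], [-1.1, 0.7], [-2.7, 0.7]]
[ 0.5005677   0.25947236 -0.06102316] [ 0.50174623  0.25888375 -0.0642325 ]
[[0.4636, 0.2613, 0.15], [0.5614, 0.2551, 0.028], [0.5081, 0.3637, 0.107], [0.5015, 0.2589, 0.107], [0.4949, 0.1541, 0.107]]
[0.38627868 0.49453306 0.        ] [0.42598167 0.58708366 0.        ]
```

The rack fit is consistent: origin at (0.5015, 0.259), yaw -3.6°. The residuals are about 1 px, and fitting each camera alone gives the same pose. I'll line up the tool yaw and move above the knob.

Request:
arm_command:
  rows: "0 0 0 0 0 0 6.6;0 0 0 0 0 0 6.6;0 0 0 0 0 0 6.6;0 0 0 0 0 0 6.5"
  squeeze: 40

```text
time_s: 0.43
position: [0.2125, -0.5071, 0.2479]
tool_rot: [[0.998, -0.068, -0.0], [-0.068, -0.998, 0.001], [-0.0, -0.001, -1.0]]
ft_force: [0.3, 0.9, 1.4]
grip_width: 0.0855
```

Request:
arm_command:
  rows: "0 10 -39 0 0 0 0;0 10 -39 0 0 0 0;0 10 -39 0 0 0 0;0 10 -39 0 0 0 0;0 10 -39 0 0 0 0"

```text
time_s: 0.85
position: [0.2746, -0.3137, 0.248]
tool_rot: [[0.998, -0.063, -0.0], [-0.063, -0.998, 0.001], [-0.0, -0.001, -1.0]]
ft_force: [2.0, -0.2, -0.4]
grip_width: 0.0854
```

Request:
arm_command:
  rows: "0 10 -39 0 0 0 0;0 10 -39 0 0 0 0;0 10 -39 0 0 0 0;0 10 -39 0 0 0 0;0 10 -39 0 0 0 0"

```text
time_s: 1.27
position: [0.3365, -0.1223, 0.2483]
tool_rot: [[0.998, -0.063, 0.0], [-0.063, -0.998, 0.0], [0.0, -0.0, -1.0]]
ft_force: [0.6, 0.2, 1.4]
grip_width: 0.0852
```

Request:
arm_command:
  rows: "0 10 -39 0 0 0 0;0 10 -39 0 0 0 0;0 10 -39 0 0 0 0;0 10 -39 0 0 0 0;0 10 -39 0 0 0 0"

```text
time_s: 1.68
position: [0.3986, 0.0695, 0.2483]
tool_rot: [[0.998, -0.062, 0.0], [-0.062, -0.998, -0.0], [0.0, 0.0, -1.0]]
ft_force: [1.4, -1.0, -0.6]
grip_width: 0.0855
```

Request:
arm_command:
  rows: "0 10 -39 0 0 0 0;0 10 -39 0 0 0 0;0 10 -39 0 0 0 0;0 0 0 0 0 0 0;0 0 0 0 0 0 0"

```text
time_s: 2.1
position: [0.4357, 0.1837, 0.2477]
tool_rot: [[0.998, -0.059, -0.001], [-0.059, -0.998, -0.0], [-0.001, 0.0, -1.0]]
ft_force: [-0.4, -0.6, 0.5]
grip_width: 0.0855
```

Request:
arm_command:
  rows: "0 11.5 -39.6 0 0 0 0;0 11.5 -39.6 0 0 0 0;0 0 0 20 0 0 0;0 0 0 20 0 0 0;0 0 0 0 0 0 0"

```text
time_s: 2.52
position: [0.4623, 0.2585, 0.2049]
tool_rot: [[0.998, -0.063, -0.007], [-0.063, -0.998, -0.002], [-0.007, 0.003, -1.0]]
ft_force: [0.1, -0.2, -0.3]
grip_width: 0.0853
```

```bash
python3 - <<'E'
from h import *
a=snap('scene','s1')[90:290,150:400];b=snap('top','t1')[120:260,200:400]
A=cv2.resize(a,(500,400));B=cv2.resize(b,(286,200))
o=np.zeros((400,786,3),np.uint8);o[:,:500]=A;o[:200,500:]=B
cv2.imwrite('pics/c1.png',o[:,:,::-1])
print(readout.observe()['position'])
E
```

```text
[0.46369675 0.25871451 0.20852381]
```

View pics/c1.png

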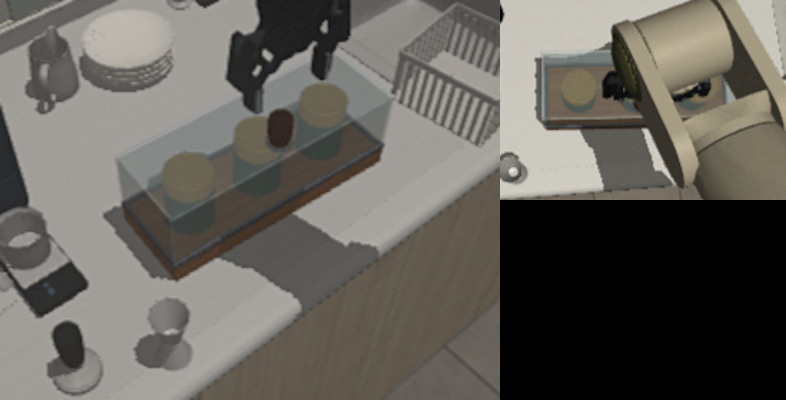

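The jaws straddle the knob, with the fingertips near (250,105) and (322,78) in the crop and the knob at (280,128). I'll go down and close.

Request:
arm_command:
  rows: "0 0 -2.5 20 0 0 0;0 0 0 20 0 0 0;0 0 0 14 0 0 0;0.4 0 0 0 0 0 0;0.5 0 0 0 0 0 0"
  squeeze: 30

```text
time_s: 3.03
position: [0.4644, 0.2618, 0.1555]
tool_rot: [[0.998, -0.063, 0.001], [-0.063, -0.998, 0.0], [0.001, -0.0, -1.0]]
ft_force: [0.4, 0.6, -0.0]
grip_width: 0.0644
```

Request:
arm_command:
  rows: "0.8 0 0 0 0 0 0;1 0 0 0 0 0 0;1 0 0 0 0 0 0;1 0 0 0 0 0 0;1 0 0 0 0 0 0"

```text
time_s: 3.45
position: [0.4644, 0.2615, 0.1559]
tool_rot: [[0.998, -0.062, 0.002], [-0.062, -0.998, -0.002], [0.002, 0.001, -1.0]]
ft_force: [-1.9, -5.7, 7.0]
grip_width: 0.0288
```

Request:
arm_command:
  rows: "1 5.7 0 -4 0 0 0;1 5.8 0 -4 0 0 0;1 6 0 -3.5 0 0 0;1 6.2 0 -3.5 0 0 0;1 0 0 0 0 0 0"
  squeeze: 40

```text
time_s: 3.87
position: [0.4874, 0.2601, 0.1706]
tool_rot: [[0.998, -0.062, -0.001], [-0.062, -0.998, -0.001], [-0.001, 0.001, -1.0]]
ft_force: [-5.5, -5.4, 5.7]
grip_width: 0.0284
```

Request:
arm_command:
  rows: "1 6.4 0 -3 0 0 0;1 6.4 0 -2.9 0 0 0;1 6.6 0 -2.5 0 0 0;1 6.6 0 -2.3 0 0 0;1 6.8 0 -1.8 0 0 0"

```text
time_s: 4.28
position: [0.5196, 0.2582, 0.1831]
tool_rot: [[0.998, -0.062, -0.002], [-0.062, -0.998, -0.001], [-0.002, 0.001, -1.0]]
ft_force: [-5.3, -4.5, 5.5]
grip_width: 0.0285
```

Request:
arm_command:
  rows: "1 6.8 0 -1.8 0 0 0;1 6.9 0 -1.3 0 0 0;1 6.9 0 -1.2 0 0 0;1 7 0 -0.6 0 0 0;1 7 0 -0.6 0 0 0"

```text
time_s: 4.7
position: [0.5544, 0.2561, 0.1888]
tool_rot: [[0.998, -0.062, -0.001], [-0.062, -0.998, -0.001], [-0.001, 0.001, -1.0]]
ft_force: [-4.9, -3.8, 4.5]
grip_width: 0.0287
```

Request:
arm_command:
  rows: "1 7 0 0 0 0 0;1 7.1 0 0.1 0 0 0;1 7 0 0.6 0 0 0;1 7 0 0.6 0 0 0;1 7 0 1.2 0 0 0"

```text
time_s: 5.12
position: [0.5903, 0.254, 0.1868]
tool_rot: [[0.998, -0.062, 0.002], [-0.062, -0.998, -0.001], [0.002, 0.0, -1.0]]
ft_force: [-2.8, -2.5, 8.1]
grip_width: 0.0284
```

Request:
arm_command:
  rows: "1 6.9 0 1.3 0 0 0;1 6.8 0 1.8 0 0 0;1 6.7 0 1.8 0 0 0;1 6.7 0 2.4 0 0 0;1 6.6 0 2.5 0 0 0"

```text
time_s: 5.53
position: [0.6246, 0.252, 0.1772]
tool_rot: [[0.998, -0.063, 0.004], [-0.063, -0.998, -0.0], [0.004, -0.0, -1.0]]
ft_force: [1.4, -2.3, 6.5]
grip_width: 0.0283
```

Request:
arm_command:
  rows: "1 6.4 0 2.8 0 0 0;1 6.3 0 3.1 0 0 0;0 0 0 0 0 0 0;0 0 0 0 0 0 0;0 0 0 0 0 0 0"

```text
time_s: 5.95
position: [0.636, 0.2518, 0.1694]
tool_rot: [[0.998, -0.062, 0.0], [-0.062, -0.998, 0.0], [0.0, -0.0, -1.0]]
ft_force: [1.7, 1.3, 0.2]
grip_width: 0.064
```

Request:
arm_command:
  rows: "0 0 0 0 0 0 0;0 0 0 0 0 0 0;0 -3 0 -12 0 0 0;0 -5 0 -20 0 0 0;0 -10 0 -20 0 0 0"

```text
time_s: 6.37
position: [0.6179, 0.2525, 0.222]
tool_rot: [[0.998, -0.063, -0.001], [-0.063, -0.998, -0.0], [-0.001, 0.0, -1.0]]
ft_force: [0.7, -0.4, -1.0]
grip_width: 0.0858
```

Request:
arm_command:
  rows: "0 -38 -10 0 0 0 0;0 -38 -10 0 0 0 0;0 -30 -20 0 0 0 0;0 0 -36 0 0 0 0;0 0 0 0 0 0 0"

```text
time_s: 6.78
position: [0.5146, 0.3393, 0.2224]
tool_rot: [[0.998, -0.058, 0.0], [-0.058, -0.998, 0.002], [0.0, -0.002, -1.0]]
ft_force: [1.0, 0.0, -0.1]
grip_width: 0.0854
```

```bash
python3 - <<'E'
from h import *
a=snap('scene','s2')[70:290,110:400]
cv2.imwrite('pics/c2.png',cv2.resize(a,None,fx=2.4,fy=2.4)[:,:,::-1])
s=readout.observe();print(s['position'],s['ft_force'],s['q'])
E
```

```text
[0.51577508 0.33739575 0.22224213] [ 0.16097799 -0.99179431 -0.01053499] [2.21942932e+01 2.95446034e+01 6.56975306e+01 1.53615383e-02
 8.46996345e+01 1.15550886e+02]
```

View pics/c2.png

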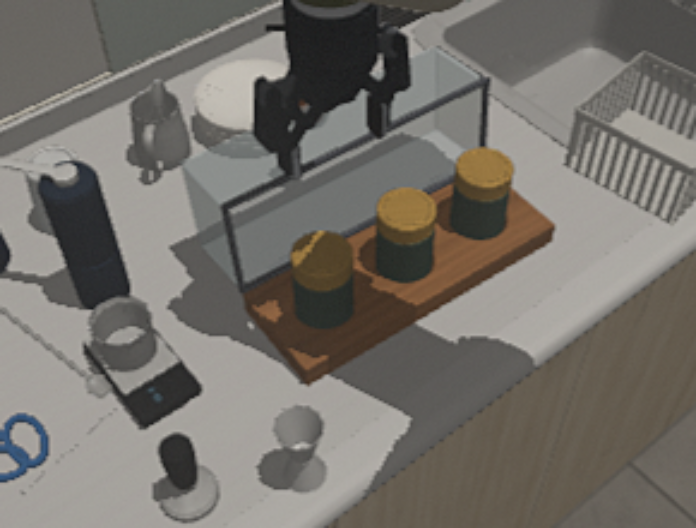

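The hood now stands open. The three lids are at about (322,252), (406,208) and (484,167) in this crop. I'll check those against the predicted positions.

```bash
python3 - <<'E'
from h import *
p=proj('scene',[(.5081,.3637,.107),(.5015,.2589,.107),(.4949,.1541,.107)]);print((p-[110,70])*2.4)
# hood rim top corners at 95 deg, local x=.06+.12*sin5, z=.028+.12*cos5
c,s=np.cos(-.063),np.sin(-.063)
for th in(80,90,95):
  t=np.radians(th)
  for y in(.168,-.168):
    x=.06-.12*np.cos(t);z=.028+.12*np.sin(t);w=(.5015+c*x-s*y,.2589+s*x+c*y,z);print(th,y,(proj('scene',w)-[110,70])*2.4)
s=readout.observe();print(s['tool_rot'].round(4) if hasattr(s['tool_rot'],'round') else s['tool_rot'])
E
```

```text
[[320.46037806 251.16250088]
 [405.77838221 206.30768947]
 [484.38851635 164.97945193]]
80 0.168 [[240.4158093  227.33420181]]
80 -0.168 [[509.10211226  94.28357104]]
90 0.168 [[228.97386204 213.05191843]]
90 -0.168 [[496.47301432  83.04032119]]
95 0.168 [[223.48961675 207.00923473]]
95 -0.168 [[490.08650932  78.49990087]]
[[ 9.983e-01 -5.860e-02  8.000e-04]
 [-5.860e-02 -9.983e-01  6.000e-04]
 [ 8.000e-04 -7.000e-04 -1.000e+00]]
```

The hood is fully open: its corners match the 95° prediction. The lids match their predictions to within about 1 px.

Request:
arm_command:
  rows: "0 -9.4 -25.8 20 0 0 0;0 0 0 20 0 0 0;0 0 0 0 0 0 0;0 0 0 0 0 0 0"

```text
time_s: 7.17
position: [0.5094, 0.3608, 0.1813]
tool_rot: [[0.998, -0.063, -0.001], [-0.063, -0.998, -0.001], [-0.001, 0.001, -1.0]]
ft_force: [-0.7, 0.2, 0.7]
grip_width: 0.0854
```

Request:
arm_command:
  rows: "0 -1.5 -2.8 26 0 0 0;0 0 0 26 0 0 0;0 0 0 26 0 0 0;0 0 0 26 0 0 0;0 0 0 0 0 0 0"

```text
time_s: 7.58
position: [0.5072, 0.3627, 0.0742]
tool_rot: [[0.998, -0.063, -0.006], [-0.063, -0.998, -0.003], [-0.005, 0.003, -1.0]]
ft_force: [-0.5, -0.5, -0.3]
grip_width: 0.0854
```

Request:
arm_command:
  rows: "0.2 0 0 0 0 0 0;0.3 0 0 0 0 0 0;1 0 0 0 0 0 0;1 0 0 0 0 0 0;1 0 0 0 0 0 0"
  squeeze: 40

```text
time_s: 8.0
position: [0.5095, 0.3646, 0.08]
tool_rot: [[0.998, -0.062, 0.005], [-0.062, -0.998, 0.002], [0.005, -0.002, -1.0]]
ft_force: [1.6, -1.8, 6.8]
grip_width: 0.0611
```

Request:
arm_command:
  rows: "1 0 0 -4 0 0 0;1 0 0 -8 0 0 0;1 0 0 -15 0 0 0;1 0 0 -15 0 0 0;1 0 0 -15 0 0 0"

```text
time_s: 8.42
position: [0.5079, 0.3644, 0.1357]
tool_rot: [[0.998, -0.062, 0.0], [-0.062, -0.998, 0.0], [0.0, -0.0, -1.0]]
ft_force: [-0.2, 1.3, -1.9]
grip_width: 0.0613
```

Request:
arm_command:
  rows: "1 0 0 -8 0 0 0;1 0 0 -5 0 0 0;1 0 0 0 0 0 0;1 0 0 0 0 0 0;1 0 0 0 0 0 0"

```text
time_s: 8.83
position: [0.5077, 0.3642, 0.1463]
tool_rot: [[0.998, -0.062, -0.002], [-0.062, -0.998, -0.001], [-0.001, 0.001, -1.0]]
ft_force: [0.0, -0.1, -1.4]
grip_width: 0.0612
```

```bash
cat >> h.py <<'E'
def weigh(n=24,f=None):
    F=[];P=[]
    for i in range(n):
        im=eyes.get_image('scene'); s=readout.observe(); F.append(np.r_[s['ft_force'],s['joint_efforts'][1:3]]);P.append(s['position'])
    if f: cv2.imwrite('pics/'+f+'.png',im[:,:,::-1])
    F=np.array(F); print('mean',F.mean(0).round(2),'sd',F.std(0).round(2),'half',F[n//2:].mean(0).round(2)); print('pos',np.mean(P,0).round(4),'t',s['time_s'],'w',s['grip_width'])
E
python3 -c "
from h import *
weigh(24,'w1')
a=cv2.imread('pics/w1.png')[70:290,110:400];cv2.imwrite('pics/c3.png',cv2.resize(a,None,fx=2.4,fy=2.4))"
```

```text
mean [-5.000e-02  1.500e-01 -1.310e+00 -5.503e+01 -2.194e+01] sd [0.44 0.51 0.57 0.1  0.03] half [ -0.13   0.35  -1.34 -55.02 -21.95]
pos [0.508  0.3643 0.147 ] t 10.0333 w 0.06128647416264523
```

View pics/c3.png

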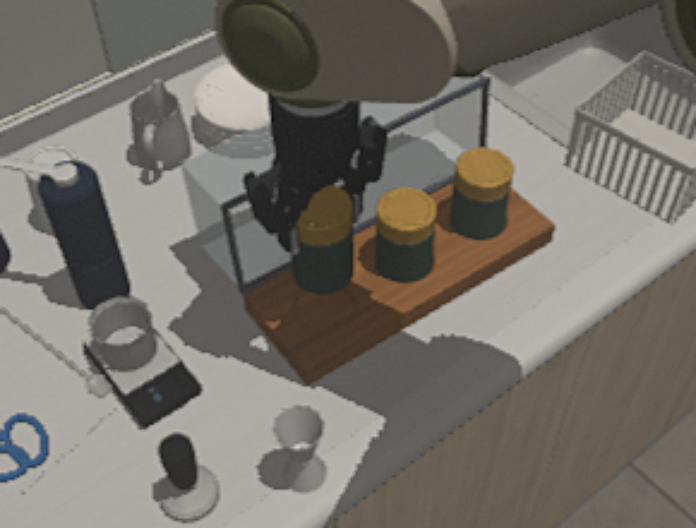

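The left tin was lifted clear and weighs about 1.3 N. I'll set it back.

Request:
arm_command:
  rows: "1 0 0 10 0 0 0;1 0 0 17 0 0 0;1 0 0 15 0 0 0;1 0 0 10 0 0 0;1 0 0 6 0 0 0"

```text
time_s: 10.45
position: [0.5077, 0.3642, 0.0875]
tool_rot: [[0.998, -0.062, -0.001], [-0.062, -0.998, -0.001], [-0.001, 0.001, -1.0]]
ft_force: [0.3, -0.2, -2.2]
grip_width: 0.061
```

Request:
arm_command:
  rows: "1 0 0 4 0 0 0;1 0 0 3 0 0 0;1 0 0 2 0 0 0;1 0 0 0 0 0 0;1 0 0 0 0 0 0"

```text
time_s: 10.87
position: [0.5082, 0.3645, 0.0805]
tool_rot: [[0.998, -0.062, 0.001], [-0.062, -0.998, 0.0], [0.001, -0.0, -1.0]]
ft_force: [-0.2, -0.6, -1.2]
grip_width: 0.0609
```

Request:
arm_command:
  rows: "1 0 0 1 0 0 0;1 0 0 0.5 0 0 0;1 0 0 0 0 0 0;1 0 0 0 0 0 0"

```text
time_s: 11.2
position: [0.5083, 0.3645, 0.08]
tool_rot: [[0.998, -0.062, 0.002], [-0.062, -0.998, 0.001], [0.002, -0.001, -1.0]]
ft_force: [-2.0, -1.8, 7.1]
grip_width: 0.0612
```

Request:
arm_command:
  rows: "1 0 0 1 0 0 0;1 0 0 0.5 0 0 0;1 0 0 0 0 0 0;1 0 0 0 0 0 0"

```text
time_s: 11.53
position: [0.5083, 0.3645, 0.08]
tool_rot: [[0.998, -0.062, 0.003], [-0.062, -0.998, 0.001], [0.003, -0.001, -1.0]]
ft_force: [-6.6, -3.8, 17.9]
grip_width: 0.0611
```

Request:
arm_command:
  rows: "1 0 0 -2.5 0 0 0;0.3 0 0 0 0 0 0;0 0 0 0 0 0 0;0 0 0 0 0 0 0;0 0 0 0 0 0 0"

```text
time_s: 11.95
position: [0.508, 0.3644, 0.0794]
tool_rot: [[0.998, -0.062, -0.0], [-0.062, -0.998, -0.0], [-0.0, 0.0, -1.0]]
ft_force: [0.4, 0.7, 0.5]
grip_width: 0.0852
```

Request:
arm_command:
  rows: "0 0 0 -10 0 0 0;0 0 0 -35 0 0 0;0 0 0 -35 0 0 0;0 0 0 -10 0 0 0;0 0 0 0 0 0 0"

```text
time_s: 12.37
position: [0.5092, 0.365, 0.1738]
tool_rot: [[0.998, -0.062, 0.007], [-0.062, -0.998, 0.003], [0.006, -0.004, -1.0]]
ft_force: [-0.2, 0.9, 1.3]
grip_width: 0.0852
```

Request:
arm_command:
  rows: "0 0 35 0 0 0 0;0 0 35 0 0 0 0;0 0 35 0 0 0 0;0 0 0 0 0 0 0;0 0 0 0 0 0 0"

```text
time_s: 12.78
position: [0.5013, 0.2582, 0.1691]
tool_rot: [[0.998, -0.065, -0.001], [-0.065, -0.998, -0.0], [-0.001, 0.0, -1.0]]
ft_force: [0.2, 0.3, -0.9]
grip_width: 0.0854
```

Request:
arm_command:
  rows: "0 0 0 15 0 0 0;0 0 0 30 0 0 0;0 0 0 30 0 0 0;0 0 0 15 0 0 0;0 0 0 0 0 0 0"

```text
time_s: 13.2
position: [0.4996, 0.26, 0.0758]
tool_rot: [[0.998, -0.061, -0.007], [-0.061, -0.998, -0.002], [-0.007, 0.002, -1.0]]
ft_force: [-0.1, -0.4, 1.2]
grip_width: 0.0853
```

Request:
arm_command:
  rows: "0.2 0 0 0 0 0 0;0.3 0 0 0 0 0 0;1 0 0 0 0 0 0;1 0 0 0 0 0 0;1 0 0 0 0 0 0"

```text
time_s: 13.62
position: [0.5021, 0.2601, 0.0809]
tool_rot: [[0.998, -0.062, 0.003], [-0.062, -0.998, 0.001], [0.003, -0.001, -1.0]]
ft_force: [-1.3, 1.9, 6.2]
grip_width: 0.0613
```

Request:
arm_command:
  rows: "1 0 0 -4 0 0 0;1 0 0 -8 0 0 0;1 0 0 -15 0 0 0;1 0 0 -15 0 0 0;1 0 0 -15 0 0 0"

```text
time_s: 14.03
position: [0.5011, 0.2593, 0.1373]
tool_rot: [[0.998, -0.062, -0.001], [-0.062, -0.998, -0.001], [-0.001, 0.001, -1.0]]
ft_force: [0.4, 0.5, -3.7]
grip_width: 0.0611
```

Request:
arm_command:
  rows: "1 0 0 -8 0 0 0;1 0 0 -5 0 0 0;1 0 0 0 0 0 0;1 0 0 0 0 0 0;1 0 0 0 0 0 0"

```text
time_s: 14.45
position: [0.5011, 0.2594, 0.1487]
tool_rot: [[0.998, -0.062, -0.002], [-0.062, -0.998, -0.001], [-0.002, 0.001, -1.0]]
ft_force: [-0.5, -0.2, -5.8]
grip_width: 0.0612
```

```bash
python3 -c "
from h import *
weigh(24,'w2')"
```

```text
mean [ 3.000e-02  8.000e-02 -4.690e+00 -5.073e+01 -2.179e+01] sd [0.36 0.39 0.51 0.08 0.02] half [ 2.000e-02  1.000e-01 -4.620e+00 -5.073e+01 -2.180e+01]
pos [0.5014 0.2595 0.1495] t 15.65 w 0.06108719538922502
```

The middle tin weighs about 4.7 N. I'll set it back.

Request:
arm_command:
  rows: "1 0 0 10 0 0 0;1 0 0 17 0 0 0;1 0 0 15 0 0 0;1 0 0 12 0 0 0;1 0 0 6 0 0 0"

```text
time_s: 16.07
position: [0.5007, 0.2593, 0.0874]
tool_rot: [[0.998, -0.062, -0.003], [-0.062, -0.998, -0.001], [-0.003, 0.001, -1.0]]
ft_force: [0.0, 0.6, -4.9]
grip_width: 0.0614
```

Request:
arm_command:
  rows: "1 0 0 4 0 0 0;1 0 0 3 0 0 0;1 0 0 0.5 0 0 0;1 0 0 0 0 0 0;1 0 0 0 0 0 0"

```text
time_s: 16.48
position: [0.5018, 0.2596, 0.0827]
tool_rot: [[0.998, -0.062, 0.001], [-0.062, -0.998, 0.0], [0.001, -0.0, -1.0]]
ft_force: [1.2, -0.2, -4.4]
grip_width: 0.0617
```

Request:
arm_command:
  rows: "1 0 0 1 0 0 0;1 0 0 0.5 0 0 0;1 0 0 0 0 0 0;1 0 0 0 0 0 0"

```text
time_s: 16.82
position: [0.5016, 0.2596, 0.081]
tool_rot: [[0.998, -0.062, 0.001], [-0.062, -0.998, 0.0], [0.001, -0.0, -1.0]]
ft_force: [-0.8, 0.0, -1.3]
grip_width: 0.0614
```

Request:
arm_command:
  rows: "1 0 0 1 0 0 0;1 0 0 0.5 0 0 0;1 0 0 0 0 0 0;1 0 0 0 0 0 0"

```text
time_s: 17.15
position: [0.5018, 0.2596, 0.0809]
tool_rot: [[0.998, -0.062, 0.002], [-0.062, -0.998, 0.0], [0.002, -0.0, -1.0]]
ft_force: [-3.7, -3.4, 11.8]
grip_width: 0.0614
```

Request:
arm_command:
  rows: "1 0 0 -1 0 0 0;0.3 0 0 0 0 0 0;0 0 0 0 0 0 0;0 0 0 0 0 0 0;0 0 0 0 0 0 0"

```text
time_s: 17.57
position: [0.5016, 0.2596, 0.08]
tool_rot: [[0.998, -0.062, 0.0], [-0.062, -0.998, 0.0], [0.0, -0.0, -1.0]]
ft_force: [0.6, 0.7, -0.4]
grip_width: 0.0853
```

Request:
arm_command:
  rows: "0 0 0 -10 0 0 0;0 0 0 -35 0 0 0;0 0 0 -35 0 0 0;0 0 0 -10 0 0 0;0 0 0 0 0 0 0"

```text
time_s: 17.98
position: [0.5027, 0.26, 0.1738]
tool_rot: [[0.998, -0.062, 0.007], [-0.062, -0.998, 0.002], [0.007, -0.002, -1.0]]
ft_force: [-0.3, 0.2, -0.1]
grip_width: 0.0853
```

Request:
arm_command:
  rows: "0 0 35 0 0 0 0;0 0 35 0 0 0 0;0 0 35 0 0 0 0;0 0 0 0 0 0 0;0 0 0 0 0 0 0"

```text
time_s: 18.4
position: [0.4947, 0.1535, 0.1695]
tool_rot: [[0.998, -0.065, -0.002], [-0.065, -0.998, 0.0], [-0.002, 0.0, -1.0]]
ft_force: [-0.2, 0.3, 0.2]
grip_width: 0.0853
```

```bash
python3 -c "
from h import *
a=snap('scene','s4')[70:290,110:400];print(readout.observe()['position'])
cv2.imwrite('pics/c4.png',cv2.resize(a,None,fx=2.4,fy=2.4)[:,:,::-1])"
```

```text
[0.49476229 0.15458493 0.16957493]
```

View pics/c4.png

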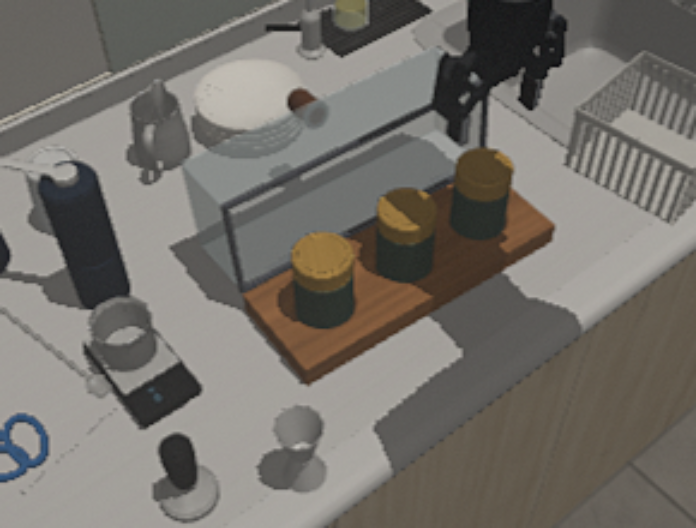

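The left and middle tins are back in their wells, upright, with lids at (322,252) and (406,208) as before. The hood is still open. The right tin is next.

Request:
arm_command:
  rows: "0 0 0 15 0 0 0;0 0 0 30 0 0 0;0 0 0 30 0 0 0;0 0 0 15 0 0 0;0 0 0 0 0 0 0"

```text
time_s: 18.87
position: [0.4931, 0.1558, 0.0768]
tool_rot: [[0.998, -0.061, -0.007], [-0.061, -0.998, -0.0], [-0.007, 0.001, -1.0]]
ft_force: [-1.1, -0.0, -1.7]
grip_width: 0.0854
```

Request:
arm_command:
  rows: "0.2 0 0 0 0 0 0;0.3 0 0 0 0 0 0;1 0 0 0 0 0 0;1 0 0 0 0 0 0;1 0 0 0 0 0 0"

```text
time_s: 19.28
position: [0.4957, 0.1552, 0.0813]
tool_rot: [[0.998, -0.062, 0.003], [-0.062, -0.998, 0.001], [0.003, -0.001, -1.0]]
ft_force: [-0.2, 1.3, 5.3]
grip_width: 0.0613
```

Request:
arm_command:
  rows: "1 0 0 -4 0 0 0;1 0 0 -8 0 0 0;1 0 0 -15 0 0 0;1 0 0 -15 0 0 0;1 0 0 -15 0 0 0"

```text
time_s: 19.7
position: [0.4946, 0.1546, 0.138]
tool_rot: [[0.998, -0.062, -0.001], [-0.062, -0.998, -0.0], [-0.001, 0.0, -1.0]]
ft_force: [-0.2, -1.0, -3.7]
grip_width: 0.061
```

Request:
arm_command:
  rows: "1 0 0 -8 0 0 0;1 0 0 -5 0 0 0;1 0 0 0 0 0 0;1 0 0 0 0 0 0;1 0 0 0 0 0 0"

```text
time_s: 20.12
position: [0.4946, 0.1547, 0.1494]
tool_rot: [[0.998, -0.062, -0.002], [-0.062, -0.998, -0.0], [-0.002, 0.0, -1.0]]
ft_force: [-0.2, -0.2, -2.8]
grip_width: 0.0616
```

```bash
python3 -c "
from h import *
weigh(24,'w3')"
```

```text
mean [-2.000e-02 -2.000e-02 -2.730e+00 -4.489e+01 -2.030e+01] sd [0.57 0.52 0.51 0.08 0.02] half [ -0.14  -0.09  -2.75 -44.87 -20.31]
pos [0.4949 0.1548 0.15  ] t 21.3167 w 0.061432689802359275
```

The right tin weighs about 2.7 N, so the middle one is the heaviest at 4.7 N. I'll set the right tin back.

Request:
arm_command:
  rows: "1 0 0 10 0 0 0;1 0 0 17 0 0 0;1 0 0 15 0 0 0;1 0 0 12 0 0 0;1 0 0 6 0 0 0"

```text
time_s: 21.73
position: [0.4944, 0.1547, 0.0888]
tool_rot: [[0.998, -0.062, -0.002], [-0.062, -0.998, -0.0], [-0.002, 0.0, -1.0]]
ft_force: [0.1, -0.4, -3.3]
grip_width: 0.061
```

Request:
arm_command:
  rows: "1 0 0 4 0 0 0;1 0 0 3 0 0 0;1 0 0 1 0 0 0;1 0 0 0.5 0 0 0;1 0 0 0 0 0 0"

```text
time_s: 22.15
position: [0.4952, 0.1548, 0.082]
tool_rot: [[0.998, -0.062, 0.001], [-0.062, -0.998, 0.0], [0.001, -0.0, -1.0]]
ft_force: [-0.2, -0.3, -3.1]
grip_width: 0.0614
```

Request:
arm_command:
  rows: "1 0 0 1 0 0 0;1 0 0 0.5 0 0 0;1 0 0 0 0 0 0;1 0 0 0 0 0 0"

```text
time_s: 22.48
position: [0.4954, 0.1548, 0.0814]
tool_rot: [[0.998, -0.062, 0.002], [-0.062, -0.998, 0.0], [0.002, -0.0, -1.0]]
ft_force: [-2.4, -1.9, 7.5]
grip_width: 0.0613
```

Request:
arm_command:
  rows: "1 0 0 -0.5 0 0 0;0.3 0 0 0 0 0 0;0 0 0 0 0 0 0;0 0 0 0 0 0 0;0 0 0 0 0 0 0"

```text
time_s: 22.9
position: [0.495, 0.1548, 0.0806]
tool_rot: [[0.998, -0.062, 0.0], [-0.062, -0.998, 0.0], [0.0, -0.0, -1.0]]
ft_force: [0.0, 0.0, 0.6]
grip_width: 0.085
```

Request:
arm_command:
  rows: "0 0 0 -10 0 0 0;0 0 0 -35 0 0 0;0 0 0 -35 0 0 0;0 0 0 -10 0 0 0;0 0 0 0 0 0 0"

```text
time_s: 23.32
position: [0.4961, 0.1549, 0.1734]
tool_rot: [[0.998, -0.062, 0.006], [-0.062, -0.998, 0.0], [0.006, -0.001, -1.0]]
ft_force: [1.1, -0.2, -0.2]
grip_width: 0.0856
```

Request:
arm_command:
  rows: "0 0 -35 0 0 0 0;0 0 -35 0 0 0 0;0 0 -35 0 0 0 0;0 0 0 0 0 0 0;0 0 0 0 0 0 0"

```text
time_s: 23.73
position: [0.5007, 0.2608, 0.1688]
tool_rot: [[0.998, -0.06, -0.003], [-0.06, -0.998, -0.001], [-0.003, 0.001, -1.0]]
ft_force: [-0.1, -0.2, 0.0]
grip_width: 0.0855
```

Request:
arm_command:
  rows: "0 0 0 15 0 0 0;0 0 0 30 0 0 0;0 0 0 30 0 0 0;0 0 0 14 0 0 0;0 0 0 0 0 0 0"

```text
time_s: 24.15
position: [0.4996, 0.2579, 0.0777]
tool_rot: [[0.998, -0.064, -0.008], [-0.064, -0.998, -0.002], [-0.008, 0.003, -1.0]]
ft_force: [0.6, 0.1, -0.2]
grip_width: 0.0853
```

Request:
arm_command:
  rows: "0.2 0 0 0 0 0 0;0.3 0 0 0 0 0 0;1 0 0 0 0 0 0;1 0 0 0 0 0 0;1 0 0 0 0 0 0"
  squeeze: 45

```text
time_s: 24.57
position: [0.5022, 0.2593, 0.0828]
tool_rot: [[0.998, -0.062, 0.003], [-0.062, -0.998, -0.0], [0.003, -0.0, -1.0]]
ft_force: [-0.2, -4.2, 5.6]
grip_width: 0.061
```

Request:
arm_command:
  rows: "1 0 0 -4 0 0 0;1 0 0 -8 0 0 0;1 0 0 -15 0 0 0;1 0 0 -20 0 0 0;1 0 0 -20 0 0 0"

```text
time_s: 24.98
position: [0.5008, 0.2597, 0.1492]
tool_rot: [[0.998, -0.062, -0.002], [-0.062, -0.998, -0.0], [-0.002, 0.0, -1.0]]
ft_force: [0.6, 0.3, -4.0]
grip_width: 0.0609
```

Request:
arm_command:
  rows: "1 0 0 -20 0 0 0;1 0 0 -20 0 0 0;1 0 0 -15 0 0 0;1 0 0 -8 0 0 0;1 0 0 -4 0 0 0"

```text
time_s: 25.4
position: [0.5014, 0.2598, 0.2167]
tool_rot: [[0.998, -0.062, 0.001], [-0.062, -0.998, 0.001], [0.001, -0.001, -1.0]]
ft_force: [-0.2, 0.1, -5.1]
grip_width: 0.061
```

Request:
arm_command:
  rows: "1 0 0 0 0 0 0;1 0 0 0 0 0 0;1 0 0 0 0 0 0;1 0 0 0 0 0 0;1 0 0 0 0 0 0"

```text
time_s: 25.82
position: [0.5013, 0.2595, 0.2149]
tool_rot: [[0.998, -0.062, -0.001], [-0.062, -0.998, -0.0], [-0.001, 0.0, -1.0]]
ft_force: [-0.1, 0.5, -5.7]
grip_width: 0.061
```

```bash
python3 -c "
from h import *
weigh(20,'w4');print(readout.observe()['qvel'])
a=cv2.imread('pics/w4.png')[70:290,110:400];cv2.imwrite('pics/c5.png',cv2.resize(a,None,fx=2.4,fy=2.4))"
```

```text
mean [ -0.14   0.16  -4.56 -49.48 -24.02] sd [0.4  0.73 0.61 0.03 0.02] half [ -0.08   0.11  -4.53 -49.51 -24.03]
pos [0.5015 0.2596 0.2156] t 26.8167 w 0.06109576018042432
[-0.04850651  0.1697137   0.05792354 -0.07282011  0.02464447  0.02603746]
```

View pics/c5.png

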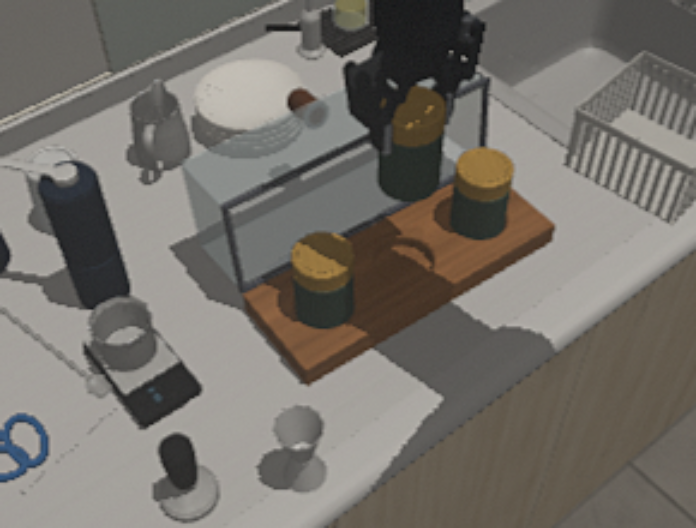

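The middle tin is held upright and still, with its foot at about 0.145 m against the other lids at 0.107 m. The other two stand in their wells, the hood is open, and the jigger and tamper haven't moved. I'll hand the job in.

```bash
python3 -c "
from rig import env
print(env.close_job())"
```

```text
the job is handed in; nothing more can be done
None
```

The job is handed in at about 27 s, with the gripper holding up the middle tin, the heaviest of the three.

- **Hood:** I swung it past its balance point and let go. It sank to its stop by itself, and the picture corners match fully open (95°).
- **Weights:** I lifted, felt and set back each tin from left to right, and each was back in its well before the next was lifted. They weigh about 1.3 N (left), 4.7 N (middle) and 2.7 N (right).
- **Final hold:** The middle tin is upright and still, with its foot at about 0.145 m against the other lids at 0.107 m. It read 4.6 N on the second lift, which agrees with the first.
- **Last picture:** The other two tins stand in their wells, the hood is open, and the jigger and tamper are where they started.

No check failed. The highest wrist force I saw was about 18–20 N, when pressing the left tin back into its well.

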